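# Zero the roti tally wheel

### The job

Zero the kitchen tally counter for the next batch: with a fingertip, gently flick the tabs on the edge of its wheel clockwise (seen from above), click by click, until the tab that carries the upright knob rests in line with the small post on the base, and never go past it. Let the wheel rest for a moment one click short, then finish with one last single-click flick. Do not pinch, lift or shove the counter along, and leave the dabba, red container, salt pig and tumbler where they stand.

Things in the scene. Friction and masses are not known exactly. Their poses are not given: they have to be found in the camera images.
- counter: Tally counter: loose 2.0 kg cast base on the slab, round foot 124 mm across and 10 mm high, round body 94 mm across up to z = 38 mm, a six-tabbed metal wheel on top. Origin: centre of the underside, on the wheel's vertical axis; z up, x towards the post. Between foot and tabs the space around the body is free. Pushed with over about 8 N the base may slide.
- wheel (a joint): Turn of the wheel in rad, growing clockwise seen from above; one click is 1.047 (60 degrees). 0 = knobbed tab in line with the post. Starts at rest 2, 3 or 4 clicks short. A spring detent holds each click: a tab takes 2 to 3 N to push; past half-way (30 degrees) it snaps on to the next click without coasting further; short of that it springs back. No stop at 0 or backwards.
- knob (a point): Top centre of the upright knob (18 mm diameter, 16 mm high) that marks the zero tab; it stands on that tab 58 mm from the wheel axis, its top 72 mm above the slab. Moves with the wheel.
- hub (a point): Point on the wheel's vertical axis, 56 mm above the slab, level with the tops of the tabs. The wheel is a disc 96 mm across (z = 43 to 55 mm) with six equal tabs 60 degrees apart sticking out to 72 mm from the axis; each is 12 mm wide and spans z = 42 to 56 mm. The gaps between tabs are open from above and outside.
- post (a point): Top of the small fixed post (12 mm diameter) on the tongue of the base, 86 mm from the wheel axis and 26 mm above the slab: the mark where the knobbed tab must stop. It lies outside and below the tabs' path.
- dabba: Closed round steel masala dabba, 166 mm across, 87 mm high with its lid knob, loose. Origin: centre of its underside. Leave alone.
- clipbox: Red plastic clip-top container, 96 x 126 mm over its clips, 70 mm high, loose. Origin: centre of its underside; the 126 mm side lies along y. Leave alone.
- saltpig: White ceramic salt pig, a domed pot 100 mm across and 120 mm high with a round mouth on its -x side, loose. Origin: centre of its underside. Leave alone.
- tumbler: Green glass tumbler, 72 mm across, 110 mm high, loose. Origin: centre of its underside. Leave alone.
Things that resemble listed ones, but are neither listed nor needed, are in the scene too. Leave any blue or yellow look-alike of the counter alone.

How it is judged (in metres and radians):
On the way:
1. the wheel rests one click short of the post (within 0.25 rad, for 0.2 s) (value of joint wheel between -1.2972 and -0.7972 rad and velocity of joint wheel between -0.3 and 0.3 rad/s), for 0.2 s.
At the end, for the whole second after the job is handed in: The wheel rests with its knobbed tab in line with the post (joint within 0.15 rad of 0, still), the counter stands upright and at rest within 30 mm of where it started, and every bystander is within 20 mm of where it started (value of joint wheel between -0.15 and 0.15 rad and velocity of joint wheel between -0.1 and 0.1 rad/s and angle between counter's own z axis and vertical below 0.05 rad and distance of counter from where it was at the start of the episode below 0.03 m and linear speed of counter below 0.01 m/s and distance of each of dabba, clipbox, saltpig, tumbler from where it was at the start of the episode below 0.02 m); the robot touches nothing.
It fails at once if the wheel is turned past the post (more than 0.5 rad beyond zero) (value of joint wheel above 0.5 rad).
It fails at once if the wheel is turned backwards, beyond 4.6 clicks short (value of joint wheel below -4.81712 rad).
It fails at once if the counter is lifted (8 mm), tipped, or shoved more than 30 mm (height (world z) of counter above 0.008 m or angle between counter's own z axis and vertical above 0.15 rad or distance of counter from where it was at the start of the episode above 0.03 m).
It fails at once if the wheel or counter is pushed hard (over 25 N) (contact force between the fingers and counter above 25 N).
It fails at once if the dabba, red container, salt pig or tumbler is moved more than 20 mm or tipped (distance of any of dabba, clipbox, saltpig, tumbler from where it was at the start of the episode above 0.02 m or angle between any of dabba, clipbox, saltpig, tumbler's own z axis and vertical above 0.2 rad).
It also fails if it takes over 58 s, if anything falls off the work surface, if the arm or the gripper's body presses on something with over 40 N, if the wrist force passes 120 N, or if a joint passes its speed limit or range.

### The arm

A 6-joint arm with a two-finger parallel gripper is mounted at the origin on the work surface. World frame = base frame: x ahead of the robot, y to its left, z up, the work surface at z = 0. Lengths are in m, angles in degrees, forces in N, time in s.
With the tool pointing down it reaches from about 0.375 to 0.9 m from the base axis. Payload 3.1 kg.
Tool frame: the origin (TCP) lies on the centre line of the jaws, within the pads' length; the fingertips stand 25 mm ahead of it and the grasp point (between the pads) lies 6 mm ahead of it; z points along the fingers, y is the line along which they close (so a half turn about z gives the same grasp; the last joint's range is limited). The gripper opens to 87 mm and grips with 3 to 60 N. Pads are 19 mm wide; open, the fingers measure 117 mm over their backs; the gripper's body (75 mm by 190 mm) begins 51 mm behind the grasp point.
Start: joints at [53.772, 30.224, 82.088, -0, 67.689, -10.227], TCP at [0.274, 0.562, 0.225] pointing down, gripper open.
Joint ranges: [-176.69, 176.69], [-43.24, 126.21], [12.49, 139.97], [-82, 262], [0, 151.66], [-163.58, 163.58]. Speed limits (degrees/s): [159.86, 159.86, 180, 180, 180, 180].

### API

Orientations are given as a 3x3 rotation matrix whose columns are the frame's x, y, z axes.
In Python, from rig import bot, cams, models gives the robot as it stands. The module is installed in compiled form; this text tells all that it offers.
- The arm moves only by the shell command python3 -m handwheel 'ROWS' [OPENING]. ROWS is JSON, a list of rows, each a list of 6 numbers: the shift along the world's x, y, z each as a share of 1 m, from -1 to 1, then the turn, a rotation vector about the world's x, y, z each as a share of 2 rad, from -1 to 1. In form: [[dx, dy, dz, wx, wy, wz], ...]. A call has exactly 8 rows; each row is the pose to reach, as a shift and turn from the pose commanded when the call began; what a row does not reach only later rows make up. A row lasts 1/12 s, in which the tool goes at most 41.7 mm and 7.16 degrees, less where a joint would pass 70% of its speed; a pose out of reach is approached as far as the arm can. A call with a number of a shift or a turn outside -1 to 1 is refused whole. A call with a gripper value outside its range is refused whole. OPENING is the opening, from -1 (shut) to 1 (fully open), so that 0 is half open, set as the call begins (- or left out, the last holds). The fingers move at their own pace and stop on an object; the grip force is fixed at half the most. Time passes only in rows, so rows that repeat a pose let the fingers close, or fill a call up. It gives the time, the measured TCP pose, the force, the opening and the grip force at its end, in the units of the state.
- bot.read_state(): the state, without advancing time (a new reading comes with each control period).
- cams.capture(name): name is "side" or "top"; returns (picture, depth): 384x512x3 uint8, blue, green, red; 384x512 float32, m along the optical axis (not along the pixel's ray), 0 where there is no reading.
- cams.calibration(name): a dict with "mtx" (3x3 intrinsics, pixels), "R" (3x3) and "t" (3): a world point X has camera coordinates R X + t. Camera axes: x right, y down, z forward; pixel columns grow to the right and rows downward; lengths in m; the calibration is good to about 2 mm. A picture is of the moment at which its call begins. calibration takes no time and is no camera call.
- bot.hand_in(): hands the job in; it is judged then, once.
Trained networks look in the newest picture that a camera, given by its name, has taken for a name from the list of things; names that differ only in an ending like _2 or _b are one class to them, and where a whole thing is asked for, a point or a joint stands for the part that bears it (a point fixed in the world has none). Each returns a list of dicts, best first, with "conf" (0 to 1); they miss things now and then, are a little off and sometimes report something else, mostly with a low value. They report only what shows in the picture. A call takes as long as a camera call. They do not tell look-alikes from the thing itself.
- models.spot_in(query, camera): "position" ([column, row] in pixels, amid what is visible of it).
- models.tip_of(query, camera): "position" ([column, row] in pixels: a listed point, or the origin of a listed thing).
The state is a dict: "time_s": time; "joint_positions": joint angles; "qvel": joint speeds; "tau": joint torques, N m; "position": TCP position; "tcp_rot": TCP orientation; "force": force on the tool from outside, world axes, zero at the start; "moment": the same for the moment, N m; "opening": opening from 0.0 (shut) to 1.0 (fully open); "grasp_force": force on a finger pad.
Only numpy, scipy, OpenCV 4.12 (cv2) and the standard library are available. Lean on these libraries where they do the work, as an engineer would, in place of code of your own. Each camera call takes 0.05 s, during which the arm holds its last target. There are 200 camera calls.

## Working session

There is one attempt and no reset: what is moved stays moved. The work goes in short steps, Python scripts to look and compute and a shell command to move; the robot and the scene stay as the last step left them, time stands still between calls to the robot, and variables do not carry over. Pictures are saved under pics/ and viewed, at most 10 in all, crops included, and the job is handed in when it is done.

```bash
mkdir -p pics
python3 - <<'E'
from rig import bot,cams,models
import cv2,numpy as np
for n in("top","side"):
    im,d=cams.capture(n); cv2.imwrite(f"pics/{n}0.png",im); np.save(f"{n}.npy",d)
    c=cams.calibration(n); 
    for q in("counter","hub","knob","post"):
        for r in models.tip_of(q,n)[:3]:
            u,v=map(float,r["position"]); z=d[int(v),int(u)]
            # intersect ray with the nominal height
            h={"counter":0,"hub":.056,"knob":.072,"post":.026}[q]
            R,t,K=map(np.array,(c["R"],c["t"],c["mtx"])); o=-R.T@t.ravel(); w=R.T@np.linalg.solve(K,[u,v,1])
            print(n,q,round(r["conf"],2),round(u),round(v),(o+w*(h-o[2])/w[2]).round(4),(o+w*z).round(4))
s=bot.read_state();print(s["time_s"],s["position"],s["tcp_rot"],s["force"])
E
```

```text
top counter 0.79 296 202 [ 0.5489 -0.0899  0.    ] [ 0.5402 -0.0846  0.0525]
top counter 0.78 271 284 [ 0.3543 -0.0089  0.    ] [ 0.356  -0.0076  0.0645]
top counter 0.58 219 211 [0.5439 0.1025 0.    ] [0.5339 0.0971 0.0617]
top hub 0.97 270 286 [ 0.3523 -0.0045  0.056 ] [ 0.3525 -0.0043  0.0647]
top hub 0.92 215 210 [0.5393 0.1069 0.056 ] [0.5379 0.1061 0.0645]
top hub 0.78 301 196 [ 0.5512 -0.0989  0.056 ] [ 0.55   -0.0981  0.0626]
top knob 0.87 296 300 [ 0.3173 -0.0582  0.072 ] [ 0.3171 -0.0585  0.0686]
top knob 0.55 282 176 [ 0.6011 -0.0577  0.072 ] [ 0.6005 -0.0575  0.0746]
top post 0.79 305 305 [ 0.301  -0.0807  0.026 ] [ 0.301  -0.0807  0.0256]
top post 0.63 295 234 [ 0.4676 -0.0774  0.026 ] [ 0.4693 -0.0792  0.0069]
top post 0.56 235 238 [0.4699 0.068  0.026 ] [0.4715 0.069  0.008 ]
side counter 0.96 258 243 [ 0.5624 -0.097   0.    ] [ 0.5543 -0.1425  0.0541]
side counter 0.89 242 192 [ 0.5539  0.1053 -0.    ] [ 0.4477 -0.7403  0.7651]
side counter 0.78 176 233 [ 0.355 -0.022 -0.   ] [ 0.3595 -0.057   0.0373]
side hub 0.96 170 216 [ 0.3493 -0.0125  0.056 ] [ 0.3507 -0.0229  0.0661]
side hub 0.8 256 226 [ 0.5605 -0.088   0.056 ] [ 0.5592 -0.0953  0.064 ]
side hub 0.67 243 179 [0.5568 0.0993 0.056 ] [0.5557 0.0914 0.0627]
side knob 0.91 223 184 [0.4957 0.0692 0.072 ] [0.4958 0.072  0.0696]
side knob 0.86 156 226 [ 0.3158 -0.0589  0.072 ] [ 0.3161 -0.0608  0.0739]
side knob 0.8 267 209 [ 0.5968 -0.0521  0.072 ] [ 0.5972 -0.0501  0.07  ]
side post 0.97 220 232 [ 0.4714 -0.0663  0.026 ] [ 0.4722 -0.044   0.0016]
side post 0.93 152 247 [ 0.3004 -0.0841  0.026 ] [ 0.3007 -0.0856  0.0276]
side post 0.66 213 200 [0.4635 0.0608 0.026 ] [0.4635 0.0605 0.0263]
0.5 [0.27393952 0.56173572 0.22461609] [[-8.98813497e-01  4.38331265e-01 -8.02727916e-06]
 [ 4.38331265e-01  8.98813496e-01 -2.83909968e-05]
 [-5.22963468e-06 -2.90368185e-05 -1.00000000e+00]] [ 1.13788964  0.12904981 -0.6310065 ]
```

View pics/top0.png

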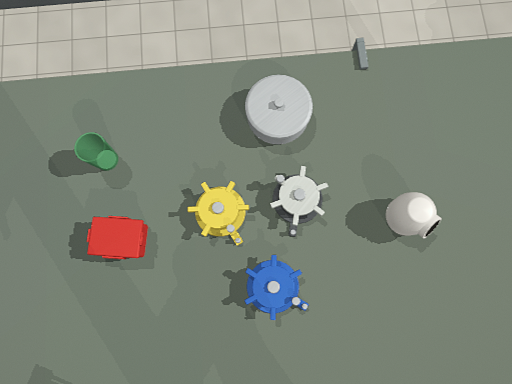

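View pics/side0.png

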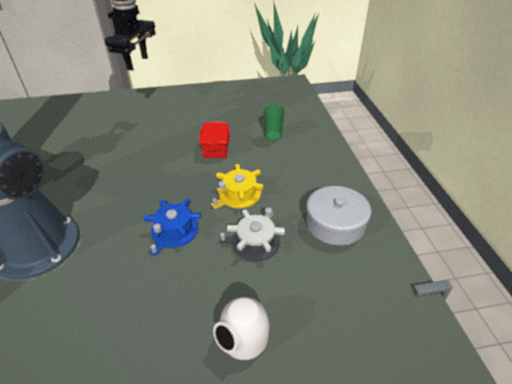

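The target is the white counter in the middle: hub about (300,195), knob about (281,180) and post about (293,232) in the top view. The blue and yellow ones are look-alikes. The knob sits about 4 clicks short. Next I refine the hub centre and tab angles.

```bash
cat > meas.py <<'E'
from rig import bot,cams,models
import cv2,numpy as np
from scipy.optimize import minimize
def cloud(n):
    im,d=cams.capture(n); c=cams.calibration(n); R,t,K=map(np.array,(c["R"],c["t"],c["mtx"]))
    v,u=np.mgrid[:384,:512]; hsv=cv2.cvtColor(im,cv2.COLOR_BGR2HSV)
    o=-R.T@t.ravel(); w=(R.T@np.linalg.solve(K,np.stack([u.ravel(),v.ravel(),np.ones(u.size)])))
    P0=(o[:,None]+w*d.ravel()).T; P=(o[:,None]+w*(.056-o[2])/w[2]).T   # rays cut at tab-top height
    m=(d.ravel()>0)&(hsv[...,1].ravel()<60)&(hsv[...,2].ravel()>90)&(np.hypot(P[:,0]-.555,P[:,1]+.094)<.09)&(P0[:,2]>.035)
    return im,P[m,:2],P0[m]
def fit(A):
    def cost(p):
        r=A-p[:2]; rho=np.hypot(*r.T); a=np.arctan2(r[:,1],r[:,0])-p[2]
        a=(a+np.pi/6)%(np.pi/3)-np.pi/6
        inside=np.minimum(np.maximum(rho-.048,0),np.hypot(np.maximum(np.abs(rho*np.sin(a))-.006,0),np.maximum(rho-.072,0)))
        return (inside**2).mean()*1e6
    best=min((minimize(cost,[*A.mean(0),g],method="Nelder-Mead",options=dict(xatol=1e-5,fatol=1e-6,maxiter=2000)) for g in np.radians([-30,-10,10,25])),key=lambda s:s.fun)
    return best.x[:2].round(4),round(np.degrees(best.x[2])%60,1),round(best.fun,2),len(A)
def run(tag=None):
    for n in("top","side"):
        im,A,P=cloud(n)
        if tag: cv2.imwrite(f"pics/{n}_{tag}.png",cv2.resize(im[130:290,180:380],None,fx=3,fy=3,interpolation=cv2.INTER_CUBIC))
        lo=P[:,2]<.062
        print(n,"fit",*fit(A[lo]))
        for q,h in(("knob",.072),("post",.026)):
            c=cams.calibration(n);R,t,K=map(np.array,(c["R"],c["t"],c["mtx"])); o=-R.T@t.ravel()
            for r in models.tip_of(q,n)[:4]:
                w=R.T@np.linalg.solve(K,[*map(float,r["position"]),1]);X=o+w*(h-o[2])/w[2]
                if np.hypot(X[0]-.555,X[1]+.094)<.11: print("  ",q,round(r["conf"],2),X.round(4),"angle about .5555,-.094:",np.degrees(np.arctan2(X[1]+.094,X[0]-.5555)).round(1))
    s=bot.read_state();print(s["time_s"],np.round(s["position"],4),np.round(s["force"],2))
E
python3 -c "import meas;meas.run('a')"
```

```text
top fit [ 0.5556 -0.0922] 45.4 0.0 1452
   knob 0.95 [ 0.5969 -0.061   0.072 ] angle about .5555,-.094: 38.5
   post 0.83 [ 0.4715 -0.0723  0.026 ] angle about .5555,-.094: 165.5
side fit [ 0.5561 -0.0989] 45.6 1.34 1192
   knob 0.92 [ 0.6062 -0.0494  0.072 ] angle about .5555,-.094: 41.3
   post 0.95 [ 0.4845 -0.0542  0.026 ] angle about .5555,-.094: 150.7
0.8 [0.274  0.5617 0.2247] [ 0.29 -0.05  0.18]
```

View pics/top_a.png

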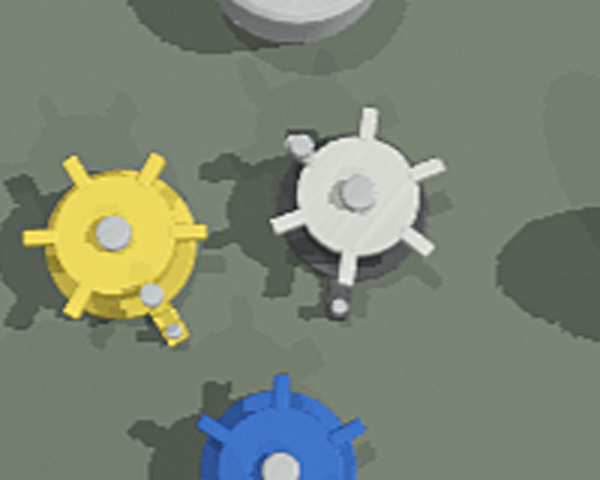

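```bash
python3 -m handwheel '[[0.04,-0.04,0,0,0,0.06],[0.08,-0.08,0,0,0,0.12],[0.1,-0.12,0,0,0,0.18],[0.12,-0.16,0,0,0,0.227],[0.14,-0.2,0,0,0,0.227],[0.16,-0.235,0,0,0,0.227],[0.18,-0.27,0,0,0,0.227],[0.2,-0.305,0,0,0,0.227]]' -1
```

```text
time_s: 1.47
position: [0.4553, 0.2891, 0.2249]
tcp_rot: [[-1.0, -0.0, 0.0], [-0.0, 1.0, 0.0], [-0.0, 0.0, -1.0]]
force: [0.2, -0.2, -1.1]
opening: 0.48
grasp_force: 0.0
```

```bash
python3 -m handwheel '[[0.01,-0.035,0,0,0,0],[0.02,-0.07,0,0,0,0],[0.03,-0.105,0,0,0,0],[0.04,-0.14,0,0,0,0],[0.05,-0.175,0,0,0,0],[0.06,-0.21,0,0,0,0],[0.07,-0.245,0,0,0,0],[0.08,-0.28,0,0,0,0]]' -1; python3 -m handwheel '[[0.01,-0.03,0,0,0,0],[0.02,-0.06,0,0,0,0],[0.03,-0.09,0,0,0,0],[0.04,-0.12,0,0,0,0],[0.049,-0.138,0,0,0,0],[0.049,-0.138,-0.03,0,0,0],[0.049,-0.138,-0.06,0,0,0],[0.049,-0.138,-0.06,0,0,0]]' -1; python3 -m handwheel '[[0,0,0,0,0,0],[0,0,0,0,0,0],[0,0,0,0,0,0],[0,0,0,0,0,0],[0,0,0,0,0,0],[0,0,0,0,0,0],[0,0,0,0,0,0],[0,0,0,0,0,0]]' -1
python3 - <<'E'
from rig import cams
import cv2
a,_=cams.capture("top");b,_=cams.capture("side")
f=lambda i:cv2.resize(i[130:290,200:330],None,fx=3,fy=3,interpolation=cv2.INTER_CUBIC)
cv2.imwrite("pics/c1.png",cv2.hconcat([f(a),f(b)]))
E
```

```text
time_s: 2.13
position: [0.5349, 0.0091, 0.2249]
tcp_rot: [[-1.0, 0.0, 0.001], [0.0, 1.0, -0.0], [-0.001, -0.0, -1.0]]
force: [0.8, 0.2, -0.1]
opening: 0.009
grasp_force: 0.0
time_s: 2.8
position: [0.5798, -0.1263, 0.1595]
tcp_rot: [[-1.0, 0.001, -0.01], [0.001, 1.0, 0.005], [0.01, 0.004, -1.0]]
force: [-0.8, 0.0, -0.3]
opening: 0.001
grasp_force: 0.0
time_s: 3.47
position: [0.5837, -0.1271, 0.165]
tcp_rot: [[-1.0, -0.0, 0.001], [-0.0, 1.0, -0.0], [-0.001, -0.0, -1.0]]
force: [-0.6, 0.8, -0.0]
opening: 0.003
grasp_force: 0.0
```

View pics/c1.png

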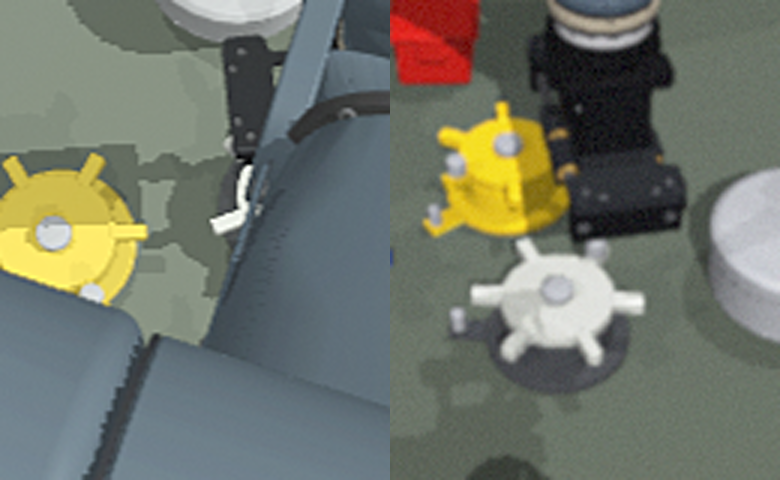

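Side view: the gripper hangs above the white counter, with the free tab gap on its near (-y) side. I move over that gap and lower.

```bash
python3 -m handwheel '[[0.01,-0.02,0,0,0,0],[0.02,-0.036,0,0,0,0],[0.02,-0.036,-0.02,0,0,0],[0.02,-0.036,-0.045,0,0,0],[0.02,-0.036,-0.07,0,0,0],[0.02,-0.036,-0.09,0,0,0],[0.02,-0.036,-0.098,0,0,0],[0.02,-0.036,-0.098,0,0,0]]' -1
python3 - <<'E'
from rig import cams,bot
import cv2
b,_=cams.capture("side");s=bot.read_state();print(s["position"],s["force"])
f=lambda i:cv2.resize(i[130:290,200:330],None,fx=4,fy=3.7,interpolation=cv2.INTER_CUBIC)
cv2.imwrite("pics/c2.png",f(b))
E
```

```text
time_s: 4.23
position: [0.602, -0.1624, 0.0643]
tcp_rot: [[-1.0, -0.0, -0.004], [-0.0, 1.0, 0.002], [0.004, 0.002, -1.0]]
force: [-1.0, 0.3, 0.6]
opening: 0.008
grasp_force: 0.0
[ 0.60317825 -0.16291553  0.06592715] [ 0.22766865 -0.67943704  0.11011067]
```

View pics/c2.png

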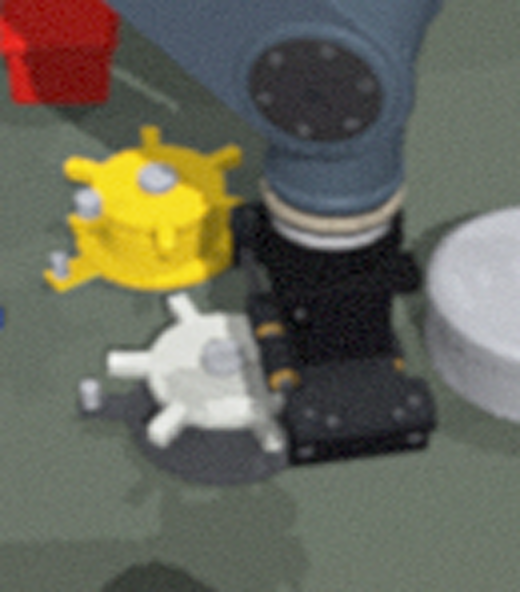

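The fingertip is in the gap, with the tab to be pushed at about (270,435) just left of the gripper, and no contact. First flick.

```bash
python3 -m handwheel '[[-0.004,0,0,0,0,0],[-0.008,0,0,0,0,0],[-0.012,0,0,0,0,0],[-0.016,0,0,0,0,0],[-0.02,0,0,0,0,0],[-0.024,0,0,0,0,0],[-0.028,0,0,0,0,0],[-0.032,0,0,0,0,0]]' -1; python3 -m handwheel '[[-0.004,0,0,0,0,0],[-0.008,0,0,0,0,0],[-0.012,0,0,0,0,0],[-0.016,0,0,0,0,0],[-0.02,0,0,0,0,0],[-0.024,0,0,0,0,0],[-0.028,0,0,0,0,0],[-0.028,0,0,0,0,0]]' -1
python3 - <<'E'
from rig import cams,bot
import cv2
b,_=cams.capture("side");s=bot.read_state();print(s["position"],s["force"])
f=lambda i:cv2.resize(i[130:290,200:330],None,fx=4,fy=3.7,interpolation=cv2.INTER_CUBIC)
cv2.imwrite("pics/c3.png",f(b))
E
```

```text
time_s: 4.95
position: [0.5712, -0.1631, 0.0668]
tcp_rot: [[-1.0, -0.0, 0.0], [-0.0, 1.0, -0.0], [-0.0, -0.0, -1.0]]
force: [0.2, 0.8, 0.3]
opening: 0.007
grasp_force: 0.0
time_s: 5.62
position: [0.5425, -0.1628, 0.0665]
tcp_rot: [[-1.0, 0.0, -0.001], [0.0, 1.0, 0.001], [0.001, 0.001, -1.0]]
force: [-0.5, -0.3, -0.8]
opening: 0.004
grasp_force: 0.0
[ 0.54308368 -0.16303734  0.06663196] [ 0.65679153 -0.06853102  0.45777125]
```

View pics/c3.png

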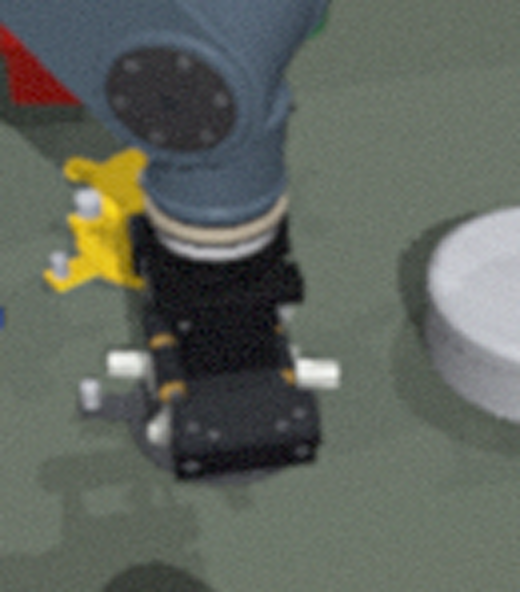

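The wheel seems not to have clicked: the right tab at (320,375) carries no knob. I'll raise, back off and check.

```bash
python3 -m handwheel '[[0,0,0.03,0,0,0],[0,0,0.06,0,0,0],[0.03,0,0.07,0,0,0],[0.06,0,0.07,0,0,0],[0.06,0,0.07,0,0,0],[0.06,0,0.07,0,0,0],[0.06,0,0.07,0,0,0],[0.06,0,0.07,0,0,0]]' -1
python3 - <<'E'
from rig import cams,bot
import cv2
b,_=cams.capture("side");s=bot.read_state();print(s["position"],s["force"])
f=lambda i:cv2.resize(i[130:290,200:330],None,fx=4,fy=3.7,interpolation=cv2.INTER_CUBIC)
cv2.imwrite("pics/c4.png",f(b))
E
```

```text
time_s: 6.33
position: [0.6021, -0.1626, 0.1358]
tcp_rot: [[-1.0, -0.0, -0.003], [-0.0, 1.0, 0.001], [0.003, 0.001, -1.0]]
force: [0.5, -0.0, -0.5]
opening: 0.008
grasp_force: 0.0
[ 0.6021449  -0.16272116  0.1359259 ] [-0.60285064 -0.46446972 -0.10108532]
```

View pics/c4.png

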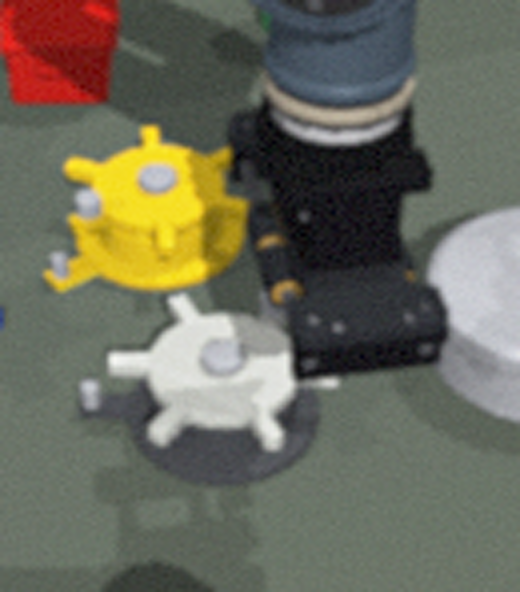

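Knob still at (270,300), so no click: the tip must have passed outside the tab end. I retry 7 mm closer in, reading the force midway.

```bash
python3 -m handwheel '[[0,0.006,0,0,0,0],[0,0.007,-0.02,0,0,0],[0,0.007,-0.045,0,0,0],[0,0.007,-0.065,0,0,0],[0,0.007,-0.07,0,0,0],[-0.005,0.007,-0.07,0,0,0],[-0.01,0.007,-0.07,0,0,0],[-0.014,0.007,-0.07,0,0,0]]' -1; python3 -m handwheel '[[-0.002,0,0,0,0,0],[-0.004,0,0,0,0,0],[-0.006,0,0,0,0,0],[-0.008,0,0,0,0,0],[-0.01,0,0,0,0,0],[-0.012,0,0,0,0,0],[-0.014,0,0,0,0,0],[-0.016,0,0,0,0,0]]' -1
python3 - <<'E'
from rig import cams,bot
import numpy as np
for i in range(4):
    cams.capture("side");s=bot.read_state();print(s["position"],np.round(s["force"],2),np.round(s["moment"],2))
E
```

```text
time_s: 7.05
position: [0.5895, -0.1563, 0.0678]
tcp_rot: [[-1.0, -0.0, 0.001], [-0.0, 1.0, -0.001], [-0.001, -0.001, -1.0]]
force: [-0.7, -0.1, 0.6]
opening: 0.005
grasp_force: 0.0
time_s: 7.72
position: [0.5734, -0.1561, 0.0666]
tcp_rot: [[-1.0, -0.0, -0.0], [-0.0, 1.0, 0.0], [0.0, 0.0, -1.0]]
force: [0.1, -0.6, 0.1]
opening: -0.001
grasp_force: 0.0
[ 0.57287877 -0.1559805   0.06651436] [-0.24  0.15  0.76] [ 0.01  0.04 -0.  ]
[ 0.57313671 -0.15600196  0.06655252] [ 0.64 -0.77 -0.02] [ 0.05  0.04 -0.07]
[ 0.57339113 -0.15607861  0.06656839] [ 0.36 -0.48 -0.19] [ 0.01  0.07 -0.05]
[ 0.5735986  -0.1561327   0.06660389] [ 0.78 -0.13  0.89] [ 0.12  0.02 -0.04]
```

Run:
```python
from rig import cams,bot
import cv2,numpy as np
def geo(n):
    c=cams.calibration(n);return [np.array(c[k],float) for k in("R","t","mtx")]
# tab clusters from the stored first top view (depth-based)
R,t,K=geo("top");d=np.load("top.npy");im=cv2.imread("pics/top0.png")
v,u=np.mgrid[:384,:512];o=-R.T@t.ravel();w=R.T@np.linalg.solve(K,np.stack([u.ravel(),v.ravel(),np.ones(u.size)]))
P=(o[:,None]+w*d.ravel()).T;h=cv2.cvtColor(im,cv2.COLOR_BGR2HSV).reshape(-1,3)
m=(h[:,1]<60)&(h[:,2]>140)&(np.hypot(P[:,0]-.5556,P[:,1]+.0925)<.09)&(P[:,2]>.035);Q=P[m]
hub=np.array([.5556,-.0925]);r=Q[:,:2]-hub;rho=np.hypot(*r.T);a=np.degrees(np.arctan2(r[:,1],r[:,0]))
for c in range(6):
    k=(np.abs((a-45.5+60*c+180)%360-180)<20)&(rho>.052)
    print(45.5-60*c,k.sum(),"mean",Q[k].mean(0).round(4),"rho max",np.percentile(rho[k],98).round(4),"ang",np.median(((a[k]-45.5+60*c+180)%360-180)).round(1))
k=rho<.04;print("disc z",np.percentile(Q[k][:,2],[10,50,90]).round(4))
# overlay on the present side view
R,t,K=geo("side");b,_=cams.capture("side");b=cv2.resize(b[130:290,200:330],None,fx=4,fy=3.7,interpolation=cv2.INTER_CUBIC)
def px(X):
    p=K@(R@np.array(X)+t.ravel());p=p[:2]/p[2];return (int((p[0]-200)*4),int((p[1]-130)*3.7))
for c in range(6):
    th=np.radians(45.5-60*c);e=np.array([np.cos(th),np.sin(th)]);cv2.line(b,px([*(hub+.048*e),.056]),px([*(hub+.072*e),.056]),(0,0,255),1)
T=bot.read_state()["position"]
for z in(-.025,.04):
    q=[px([T[0]+sx*.0095,T[1]+sy*.015,T[2]+z]) for sx,sy in((1,1),(1,-1),(-1,-1),(-1,1))]
    cv2.polylines(b,[np.array(q)],True,(255,0,255) if z<0 else (0,255,255),1)
cv2.imwrite("pics/c5.png",b)
```

```text
45.5 46 mean [ 0.5987 -0.0502  0.07  ] rho max 0.0717 ang -1.0
-14.5 37 mean [ 0.6155 -0.1086  0.0555] rho max 0.0719 ang -0.7
-74.5 45 mean [ 0.5721 -0.1522  0.0548] rho max 0.072 ang -0.4
-134.5 41 mean [ 0.513  -0.1369  0.056 ] rho max 0.0709 ang 0.5
-194.5 39 mean [ 0.4963 -0.0774  0.0562] rho max 0.0703 ang 0.1
-254.5 41 mean [ 0.5395 -0.0333  0.0556] rho max 0.0704 ang -0.1
disc z [0.0532 0.0556 0.0629]
```

View pics/c5.png

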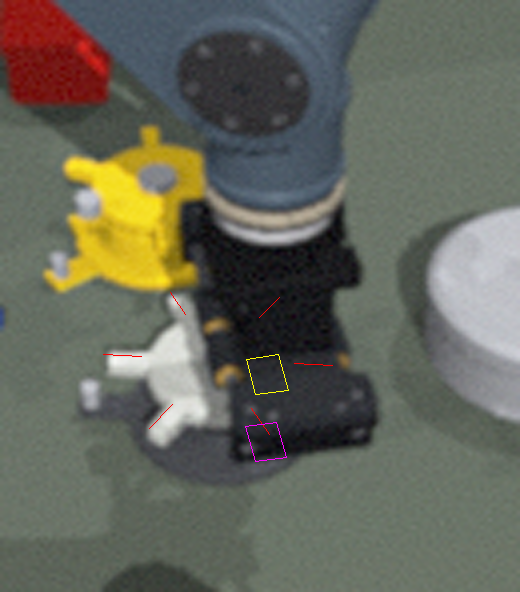

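The overlay matches the tabs, so the hub is about (0.556,-0.0925). The finger box at (265,440) overlaps a tab, yet no force shows and the wheel hasn't moved. The tips must be higher than assumed, so I back off, go 16 mm lower and push again.

```bash
python3 -m handwheel '[[0.015,0,0,0,0,0],[0.032,0,0,0,0,0],[0.032,0,-0.006,0,0,0],[0.032,0,-0.012,0,0,0],[0.032,0,-0.016,0,0,0],[0.026,0,-0.016,0,0,0],[0.02,0,-0.016,0,0,0],[0.016,0,-0.016,0,0,0]]' -1; python3 -m handwheel '[[-0.002,0,0,0,0,0],[-0.004,0,0,0,0,0],[-0.006,0,0,0,0,0],[-0.008,0,0,0,0,0],[-0.01,0,0,0,0,0],[-0.012,0,0,0,0,0],[-0.014,0,0,0,0,0],[-0.016,0,0,0,0,0]]' -1
python3 - <<'E'
from rig import cams,bot
import numpy as np
for i in range(4):
    cams.capture("side");s=bot.read_state();print(s["position"],np.round(s["force"],2),np.round(s["moment"],2))
E
```

```text
time_s: 8.63
position: [0.5891, -0.1567, 0.0505]
tcp_rot: [[-1.0, -0.0, 0.001], [-0.0, 1.0, -0.001], [-0.001, -0.001, -1.0]]
force: [3.5, -2.2, -3.4]
opening: 0.008
grasp_force: 2.4
time_s: 9.3
position: [0.5754, -0.1583, 0.0513]
tcp_rot: [[-1.0, -0.0, 0.004], [-0.0, 1.0, -0.003], [-0.004, -0.003, -1.0]]
force: [1.3, -1.7, 0.6]
opening: 0.001
grasp_force: 0.9
[ 0.57396408 -0.15710364  0.05127313] [ 0.99 -0.98  0.29] [-0.21 -0.27  0.01]
[ 0.57366163 -0.15647775  0.05122801] [ 2.35 -0.89 -0.61] [-0.19 -0.29  0.01]
[ 0.57359923 -0.15621245  0.05116307] [ 1.23 -2.22  0.35] [-0.13 -0.26  0.06]
[ 0.57362283 -0.15605128  0.05111614] [ 1.25 -1.57  0.35] [-0.17 -0.27 -0.01]
```

Contact now: about 1.5 N in x. Continue the stroke, drifting 3 mm outward to ease off the disc.

```bash
python3 -m handwheel '[[-0.002,-0.003,0,0,0,0],[-0.005,-0.003,0,0,0,0],[-0.008,-0.003,0,0,0,0],[-0.011,-0.003,0,0,0,0],[-0.013,-0.003,0,0,0,0],[-0.015,-0.003,0,0,0,0],[-0.017,-0.003,0,0,0,0],[-0.019,-0.003,0,0,0,0]]' -1; python3 -m handwheel '[[-0.002,0,0,0,0,0],[-0.004,0,0,0,0,0],[-0.006,0,0,0,0,0],[-0.008,0,0,0,0,0],[-0.01,0,0,0,0,0],[-0.012,0,0,0,0,0],[-0.013,0,0,0,0,0],[-0.013,0,0,0,0,0]]' -1
```

```text
time_s: 10.17
position: [0.5539, -0.159, 0.0505]
tcp_rot: [[-1.0, -0.0, -0.001], [-0.0, 1.0, 0.0], [0.001, 0.0, -1.0]]
force: [-0.5, 0.2, 0.3]
opening: 0.004
grasp_force: 0.0
time_s: 10.83
position: [0.5413, -0.1591, 0.0507]
tcp_rot: [[-1.0, -0.0, -0.0], [-0.0, 1.0, 0.0], [0.0, 0.0, -1.0]]
force: [-0.6, 0.3, -0.4]
opening: 0.003
grasp_force: 0.0
```

```bash
python3 -m handwheel '[[0,0,0.03,0,0,0],[0,0,0.06,0,0,0],[0.03,0,0.07,0,0,0],[0.062,0,0.07,0,0,0],[0.062,0,0.07,0,0,0],[0.062,0,0.07,0,0,0],[0.062,0,0.07,0,0,0],[0.062,0,0.07,0,0,0]]' -1
cat > look.py <<'E'
from rig import cams,bot,models
import cv2,numpy as np,sys
c=cams.calibration("side");R,t,K=[np.array(c[k],float) for k in("R","t","mtx")]
raw,d=cams.capture("side");o=-R.T@t.ravel()
for q,h in(("knob",.072),("post",.026),("hub",.056)):
    for r in models.tip_of(q,"side"):
        w=R.T@np.linalg.solve(K,[*map(float,r["position"]),1]);X=o+w*(h-o[2])/w[2];e=X[:2]-[.556,-.0925]
        if np.hypot(*e)<.11: print(q,round(r["conf"],2),np.round(r["position"]),X.round(3),"ang",np.degrees(np.arctan2(e[1],e[0])).round(0),"r",np.hypot(*e).round(3))
b=cv2.resize(raw[130:290,200:330],None,fx=4,fy=3.7,interpolation=cv2.INTER_CUBIC)
cv2.imwrite(f"pics/{sys.argv[1]}.png",b)
# compare white tabs with the expected tab positions
hsv=cv2.cvtColor(raw,cv2.COLOR_BGR2HSV)
for g in range(6):
    best=[]
    for off in range(-30,31,2):
        th=np.radians(45.5-60*g+off);s=[]
        for rr in(.056,.060,.064,.068):
            p=K@(R@np.array([.556+rr*np.cos(th),-.0925+rr*np.sin(th),.056])+t.ravel());p=(p[:2]/p[2]).astype(int);s.append(float(hsv[p[1],p[0],2])-float(hsv[p[1],p[0],1]))
        best.append((np.mean(s),off))
    print("tab",45.5-60*g,"best offset",max(best)[1],round(max(best)[0]))
s=bot.read_state();print(np.round(s["position"],4),np.round(s["force"],2))
E
python3 look.py d1
```

```text
time_s: 11.5
position: [0.6019, -0.1586, 0.1198]
tcp_rot: [[-1.0, -0.0, -0.003], [-0.0, 1.0, 0.001], [0.003, 0.001, -1.0]]
force: [0.2, -0.1, -0.4]
opening: 0.008
grasp_force: 0.0
knob 0.8 [280. 222.] [ 0.62  -0.101  0.072] ang -8.0 r 0.064
post 0.57 [223. 230.] [ 0.479 -0.061  0.026] ang 158.0 r 0.083
hub 0.94 [258. 226.] [ 0.565 -0.091  0.056] ang 7.0 r 0.009
tab 45.5 best offset 14 62
tab -14.5 best offset -30 54
tab -74.5 best offset 0 198
tab -134.5 best offset 6 202
tab -194.5 best offset 6 226
tab -254.5 best offset 0 214
[ 0.6027 -0.1591  0.1203] [1.08 0.57 0.23]
```

The knob moved from 45° to about -10°: one click done, three to go. Repeat the same flick.

```bash
python3 -m handwheel '[[0,0,-0.02,0,0,0],[0,0,-0.045,0,0,0],[0,0,-0.065,0,0,0],[0,0,-0.07,0,0,0],[-0.004,0,-0.07,0,0,0],[-0.008,0,-0.07,0,0,0],[-0.012,0,-0.07,0,0,0],[-0.015,0,-0.07,0,0,0]]' -1; python3 -m handwheel '[[-0.003,0,0,0,0,0],[-0.006,0,0,0,0,0],[-0.009,0,0,0,0,0],[-0.012,0,0,0,0,0],[-0.015,0,0,0,0,0],[-0.018,0,0,0,0,0],[-0.021,0,0,0,0,0],[-0.024,0,0,0,0,0]]' -1;  python3 -m handwheel '[[-0.003,0,0,0,0,0],[-0.006,0,0,0,0,0],[-0.009,0,0,0,0,0],[-0.012,0,0,0,0,0],[-0.015,0,0,0,0,0],[-0.018,0,0,0,0,0],[-0.021,0,0,0,0,0],[-0.023,0,0,0,0,0]]' -1; python3 -m handwheel '[[0,0,0.03,0,0,0],[0,0,0.06,0,0,0],[0.03,0,0.07,0,0,0],[0.062,0,0.07,0,0,0],[0.062,0,0.07,0,0,0],[0.062,0,0.07,0,0,0],[0.062,0,0.07,0,0,0],[0.062,0,0.07,0,0,0]]' -1; python3 look.py d2
```

```text
time_s: 12.37
position: [0.5899, -0.16, 0.0521]
tcp_rot: [[-1.0, 0.0, 0.005], [0.0, 1.0, -0.002], [-0.005, -0.002, -1.0]]
force: [3.0, -1.6, -2.0]
opening: 0.005
grasp_force: 1.3
time_s: 13.03
position: [0.5635, -0.1586, 0.0504]
tcp_rot: [[-1.0, -0.0, -0.002], [-0.0, 1.0, 0.001], [0.002, 0.001, -1.0]]
force: [0.9, 0.0, 0.1]
opening: 0.004
grasp_force: 0.5
time_s: 13.7
position: [0.541, -0.159, 0.0506]
tcp_rot: [[-1.0, -0.0, -0.001], [-0.0, 1.0, 0.0], [0.001, 0.0, -1.0]]
force: [1.1, -0.2, -0.3]
opening: 0.007
grasp_force: 0.0
time_s: 14.37
position: [0.6018, -0.1585, 0.1198]
tcp_rot: [[-1.0, -0.0, -0.003], [-0.0, 1.0, 0.001], [0.003, 0.001, -1.0]]
force: [-0.1, 0.5, 0.3]
opening: 0.001
grasp_force: 0.0
knob 0.95 [268. 237.] [ 0.581 -0.143  0.072] ang -64.0 r 0.057
knob 0.48 [255. 225.] [ 0.555 -0.101  0.072] ang -95.0 r 0.008
post 0.59 [222. 231.] [ 0.477 -0.062  0.026] ang 159.0 r 0.085
hub 0.76 [256. 227.] [ 0.561 -0.093  0.056] ang -0.0 r 0.005
tab 45.5 best offset 12 59
tab -14.5 best offset -30 56
tab -74.5 best offset 4 168
tab -134.5 best offset 6 202
tab -194.5 best offset 6 224
tab -254.5 best offset 0 213
[ 0.6027 -0.159   0.1203] [-0.73  0.08 -0.26]
```

Knob now at about -70° (two clicks short). Third flick, then it rests.

```bash
python3 -m handwheel '[[0,0,-0.02,0,0,0],[0,0,-0.045,0,0,0],[0,0,-0.065,0,0,0],[0,0,-0.07,0,0,0],[-0.004,0,-0.07,0,0,0],[-0.008,0,-0.07,0,0,0],[-0.012,0,-0.07,0,0,0],[-0.015,0,-0.07,0,0,0]]' -1; python3 -m handwheel '[[-0.003,0,0,0,0,0],[-0.006,0,0,0,0,0],[-0.009,0,0,0,0,0],[-0.012,0,0,0,0,0],[-0.015,0,0,0,0,0],[-0.018,0,0,0,0,0],[-0.021,0,0,0,0,0],[-0.024,0,0,0,0,0]]' -1;  python3 -m handwheel '[[-0.003,0,0,0,0,0],[-0.006,0,0,0,0,0],[-0.009,0,0,0,0,0],[-0.012,0,0,0,0,0],[-0.015,0,0,0,0,0],[-0.018,0,0,0,0,0],[-0.021,0,0,0,0,0],[-0.023,0,0,0,0,0]]' -1; python3 -m handwheel '[[0,0,0.03,0,0,0],[0,0,0.06,0,0,0],[0.03,0,0.07,0,0,0],[0.062,0,0.07,0,0,0],[0.062,0,0.07,0,0,0],[0.062,0,0.07,0,0,0],[0.062,0,0.07,0,0,0],[0.062,0,0.07,0,0,0]]' -1; python3 look.py d3
```

```text
time_s: 15.23
position: [0.5903, -0.1602, 0.0522]
tcp_rot: [[-1.0, 0.0, 0.005], [0.0, 1.0, -0.003], [-0.005, -0.003, -1.0]]
force: [3.4, -1.8, -3.0]
opening: 0.007
grasp_force: 1.9
time_s: 15.9
position: [0.5635, -0.1584, 0.0507]
tcp_rot: [[-1.0, -0.0, -0.002], [-0.0, 1.0, 0.001], [0.002, 0.001, -1.0]]
force: [0.8, 0.7, -0.1]
opening: 0.007
grasp_force: 0.3
time_s: 16.57
position: [0.5411, -0.159, 0.0506]
tcp_rot: [[-1.0, -0.0, -0.0], [-0.0, 1.0, 0.0], [0.0, 0.0, -1.0]]
force: [-0.2, -0.1, -0.3]
opening: 0.004
grasp_force: 0.0
time_s: 17.23
position: [0.6018, -0.1586, 0.1198]
tcp_rot: [[-1.0, -0.0, -0.003], [-0.0, 1.0, 0.001], [0.003, 0.001, -1.0]]
force: [-0.2, 0.3, -0.2]
opening: 0.006
grasp_force: 0.0
knob 0.64 [244. 238.] [ 0.522 -0.135  0.072] ang -129.0 r 0.054
post 0.93 [223. 233.] [ 0.478 -0.071  0.026] ang 165.0 r 0.081
hub 0.74 [254. 222.] [ 0.558 -0.074  0.056] ang 83.0 r 0.019
tab 45.5 best offset 28 61
tab -14.5 best offset 24 53
tab -74.5 best offset 4 195
tab -134.5 best offset 2 174
tab -194.5 best offset 6 225
tab -254.5 best offset 0 213
[ 0.6027 -0.1591  0.1203] [-0.03 -0.69  0.41]
```

View pics/d3.png

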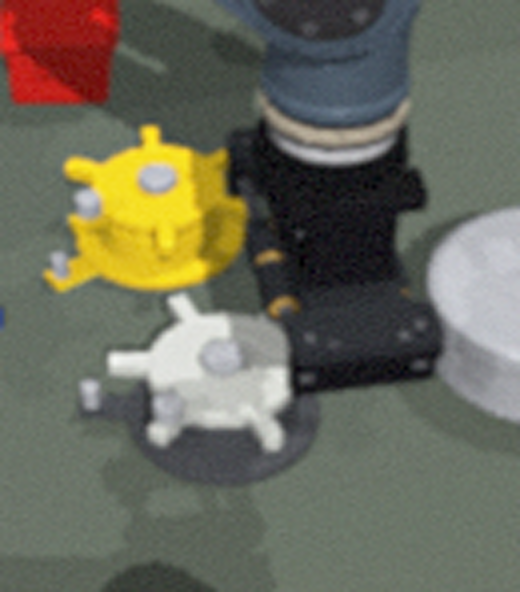

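The knob is at (167,405), on the tab one click before the post at (90,392), and at rest. Last single flick.

```bash
python3 -m handwheel '[[0,0,-0.02,0,0,0],[0,0,-0.045,0,0,0],[0,0,-0.065,0,0,0],[0,0,-0.07,0,0,0],[-0.004,0,-0.07,0,0,0],[-0.008,0,-0.07,0,0,0],[-0.012,0,-0.07,0,0,0],[-0.015,0,-0.07,0,0,0]]' -1; python3 -m handwheel '[[-0.003,0,0,0,0,0],[-0.006,0,0,0,0,0],[-0.009,0,0,0,0,0],[-0.012,0,0,0,0,0],[-0.015,0,0,0,0,0],[-0.018,0,0,0,0,0],[-0.021,0,0,0,0,0],[-0.024,0,0,0,0,0]]' -1;  python3 -m handwheel '[[-0.003,0,0,0,0,0],[-0.006,0,0,0,0,0],[-0.009,0,0,0,0,0],[-0.012,0,0,0,0,0],[-0.015,0,0,0,0,0],[-0.018,0,0,0,0,0],[-0.021,0,0,0,0,0],[-0.023,0,0,0,0,0]]' -1; python3 -m handwheel '[[0,0,0.03,0,0,0],[0,0,0.06,0,0,0],[0.03,0,0.07,0,0,0],[0.062,0,0.09,0,0,0],[0.062,0,0.12,0,0,0],[0.062,0,0.14,0,0,0],[0.062,0,0.14,0,0,0],[0.062,0,0.14,0,0,0]]' -1; python3 look.py d4
```

```text
time_s: 18.1
position: [0.5899, -0.1599, 0.0522]
tcp_rot: [[-1.0, 0.0, 0.005], [0.0, 1.0, -0.002], [-0.005, -0.002, -1.0]]
force: [2.4, -1.5, -2.7]
opening: 0.005
grasp_force: 1.3
time_s: 18.77
position: [0.5635, -0.1586, 0.0504]
tcp_rot: [[-1.0, -0.0, -0.002], [-0.0, 1.0, 0.001], [0.002, 0.001, -1.0]]
force: [2.0, -0.2, 0.7]
opening: 0.004
grasp_force: 0.5
time_s: 19.43
position: [0.541, -0.159, 0.0506]
tcp_rot: [[-1.0, -0.0, -0.001], [-0.0, 1.0, 0.0], [0.001, 0.0, -1.0]]
force: [-0.2, -0.1, 0.3]
opening: 0.003
grasp_force: 0.0
time_s: 20.1
position: [0.6041, -0.1593, 0.1918]
tcp_rot: [[-1.0, -0.0, 0.002], [-0.0, 1.0, -0.001], [-0.002, -0.001, -1.0]]
force: [0.0, -0.6, 0.4]
opening: 0.006
grasp_force: 0.0
knob 0.73 [233. 220.] [ 0.506 -0.073  0.072] ang 158.0 r 0.054
post 0.65 [222. 234.] [ 0.475 -0.073  0.026] ang 166.0 r 0.083
hub 0.92 [255. 226.] [ 0.557 -0.09   0.056] ang 72.0 r 0.003
tab 45.5 best offset -4 226
tab -14.5 best offset -6 238
tab -74.5 best offset 0 224
tab -134.5 best offset 6 198
tab -194.5 best offset 8 185
tab -254.5 best offset 0 215
[ 0.6023 -0.1587  0.189 ] [-0.51  0.24 -0.71]
```

View pics/d4.png

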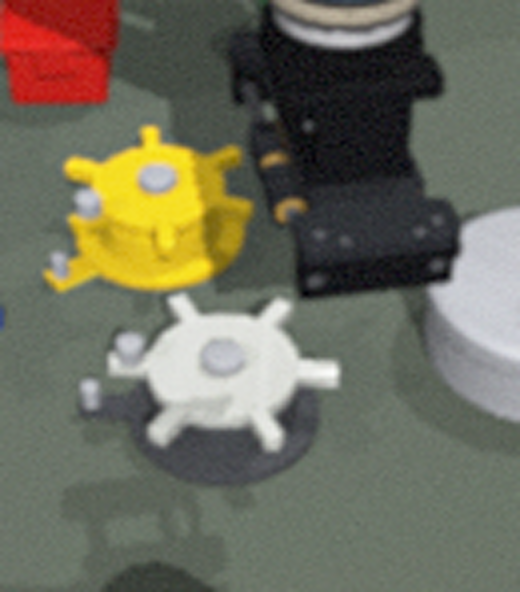

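The knob at (130,345) stands on the tab in line with the post at (90,392). The wheel is at rest and the robot is clear of everything.

```bash
python3 -c "
from rig import bot
print(bot.hand_in())"
```

```text
the job is handed in; nothing more can be done
None
```

The counter is zeroed and handed in: four single-click flicks clockwise put the knobbed tab in line with the post, with a rest one click short before the last; an early pass met no tab and turned nothing, and hand-in returned no verdict.

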